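# Stand a table leg up in the corner stop

### The job

Stand the wooden table leg upright in the corner stop, tenon end up, its plain foot flat on the bench and its sides flush against both boards of the corner. First lay it flat on the bench with its foot butted into the corner and let go of it; then take it again another way and raise it like a ladder, pivoting on its foot in the corner, the foot staying down on the bench the whole way up. Leave it standing there free, and do not disturb the plane, mallet, glue bottle or offcut.

Things in the scene. Friction and masses are not known exactly. Their poses are not given: they have to be found in the camera images.
- leg_mid (a point): Centre of the loose wooden table leg: square bar 40 x 40 x 240 mm with a thinner square tenon (20 x 20, 30 mm long) centred on one end; mass 0.25 kg, varying by a third. Starts lying flat. This point is the middle of the 240 mm bar, on its axis (20 mm above the bench when lying). +x runs along the leg to the tenon end; y, z are square to its long faces. Foot face at x = -120 mm, tenon shoulder at +120.
- leg_foot (a point): Centre of the leg's plain foot end face (axes as for the leg's centre: +x towards the tenon). 20 mm above the bench when lying, at bench level when the leg stands upright.
- stop_corner (a point): Inner corner, at bench level, of the fixed corner stop: two plywood boards 18 mm thick, 80 mm high, at a right angle on the bare bench; z up. End board: inner face at x = 0, board on the -x side, from y = -18 to 100 mm, with a 60 x 30 x 50 mm brace behind. Side board: inner face at y = 0, board on the -y side, from x = 0 to 70 mm. Laid down, the leg runs along +x beside the side board, tenon away.
- stand_spot (a point): Point on the bench at x = y = 20 mm in the corner stop's frame (same axes): the foot's centre comes here when the leg stands upright and flush. While the leg, foot butted against the end board, is raised, its lower foot edge slides 40 mm out along +x and its upper face comes to rest against the end board.
- plane: Bystander: dark wooden hand plane, 220 x 56 mm, about 100 mm high at its iron; origin under its middle, length along x.
- mallet: Bystander: wooden mallet lying flat, 305 mm long overall along x, head 70 x 110 x 60 mm at its +x end (centre of the head at x = +120 mm), handle end at x = -150 mm; origin on its underside.
- glue: Bystander: white glue bottle standing, 56 mm across, 160 mm high; origin under its middle.
- offcut: Bystander: flat offcut of wood 120 x 70 x 30 mm; origin under its middle, length along x.
Things that resemble listed ones, but are neither listed nor needed, are in the scene too. What is shaped like the part that bears stop_corner but orange is not meant.

How it is judged:
By the outcome, as a careful person would: the job done as asked, in the order asked, and still so for the second after the job is handed in, with the robot touching nothing.
It also fails if it takes over 64 s, if anything falls off the work surface, if the arm or the gripper's body presses on something with over 40 N, if the wrist force passes 120 N, or if a joint passes its speed limit or range.

### The arm

A 7-joint arm with a two-finger parallel gripper is mounted at the origin on the work surface. World frame = base frame: x ahead of the robot, y to its left, z up, the work surface at z = 0. Lengths are in mm, angles in rad, forces in N, time in s.
With the tool pointing down it reaches from about 375 to 925 mm from the base axis. Payload 3.1 kg.
Tool frame: the origin (TCP) lies at the very end of the fingers, on their centre line; the grasp point (between the pads) lies 19 mm behind it (bot.grasp_offset is the distance from the TCP to the grasp point, in mm); z points along the fingers, y is the line along which they close (so a half turn about z gives the same grasp; the last joint's range is limited). The gripper opens to 85 mm and grips with 20 to 120 N. Pads are 22 mm wide; open, the fingers measure 114 mm over their backs; the gripper's body (76 mm by 85 mm) begins 54 mm behind the grasp point. The pads swing forward as they close: fully open they stand 13 mm farther back than shut.
Start: joints at [1.096, 0.383, 0.044, 1.598, -0.018, 1.161, -0.05], TCP at [239.185, -604.395, 231.269] pointing down, gripper open.
Joint ranges: [-2.61, 2.61], [-0.41, 2.15], [-1.48, 1.57], [0, 2.5], [-1.57, 4.71], [0.05, 1.97], [-2.85, 2.85]. Speed limits (rad/s): [2.79, 2.79, 3.14, 3.14, 3.14, 3.14, 3.14].

### API

Orientations are given as [roll, pitch, yaw] about the fixed x, y, z axes, in that order (R = Rz(yaw) Ry(pitch) Rx(roll)).
In Python, from bench import get_obs, vision, workorder, bot gives the robot as it stands.
- The arm moves only by the shell command python3 -m inch 'ROWS' [OPENING]. ROWS is JSON, one flat list of numbers, 6 for each row, row after row: the shift along the world's x, y, z scaled (see below), then the turn, a rotation vector about the world's x, y, z scaled (see below). In form: [x, y, z, rx, ry, rz, x, y, z, rx, ry, rz, ...]. A call has 1 to 20 rows; each row shifts and turns the commanded pose from where the row before left it; what a row does not reach is not made up. The controller multiplies each number of a shift by 20 mm and each number of a turn by 0.08 rad. A row lasts 1/10 s, in which the tool goes at most 50 mm and 8.59 degrees, less where a joint would pass 70% of its speed; a pose out of reach is approached as far as the arm can. A call with a number of a shift or a turn outside -1 to 1 is refused whole. A call with a gripper value outside its range is refused whole. OPENING is the opening, from 0 (shut) to 1 (fully open), set as the call begins (- or left out, the last holds). The fingers move at their own pace and stop on an object; the grip force is fixed at half the most. Time passes only in rows, so rows that do not move let the fingers close. It gives the time, the measured TCP pose, the force, the opening and the grip force at its end, in the units of the state.
- get_obs(): the state, without advancing time (a new reading comes with each control period).
- vision.grab_frame(name): name is "scene" or "top" or "wrist"; returns a dict with "color" (420x560x3 uint8, red, green, blue), "fx", "fy", "cx", "cy" (pixels), "xyz" and "orientation" of the camera in the world. Camera axes: x right, y down, z forward; pixel columns grow to the right and rows downward; lengths in mm; the calibration is good to about 2 mm. A picture is of the moment at which its call begins. There is no depth.
- workorder.hand_in(): hands the job in; it is judged then, once.
The state is a dict: "clock": time; "joints": joint angles; "qd": joint speeds; "tau": joint torques, N m; "position": TCP position; "eef_rot": TCP orientation; "wrist_force": force on the tool from outside, world axes, zero at the start; "moment": the same for the moment, N m; "finger_gap": finger opening in mm; "finger_force": force on a finger pad.
Only numpy, scipy, OpenCV 4.12 (cv2) and the standard library are available. Lean on these libraries where they do the work, as an engineer would, in place of code of your own. Each camera call takes 0.05 s, during which the arm holds its last target. There are 200 camera calls.

## Working session

There is one attempt and no reset: what is moved stays moved. The work goes in short steps, Python scripts to look and compute and a shell command to move; the robot and the scene stay as the last step left them, time stands still between calls to the robot, and variables do not carry over. Pictures are saved under pics/ and viewed, at most 10 in all, crops included, and the job is handed in when it is done.

```bash
mkdir -p pics; ls
python3 - <<'E'
from bench import get_obs, vision, bot
import cv2
o=get_obs();print({k:o[k] for k in('clock','position','eef_rot','wrist_force','finger_gap')})
for n in("scene","top"):
    f=vision.grab_frame(n);cv2.imwrite(f'pics/{n}0.png',f['color'][:,:,::-1]);print(n,{k:v for k,v in f.items() if k!='color'})
E
```

```text
pics
{'clock': 0.0, 'position': array([ 238.79637964, -603.51705075,  229.85691792]), 'eef_rot': array([-3.13892932e+00,  1.57958979e-04,  3.76875550e-01]), 'wrist_force': array([ 0.14906607, -0.96719528,  0.01926369]), 'finger_gap': 85.56806238197068}
scene {'fx': 445.6012459596485, 'fy': 445.6012459596485, 'cx': 276.49058730472245, 'cy': 211.90760309661448, 'xyz': array([1362.26893128,   63.82796541,  798.23872684]), 'orientation': array([-2.31950772, -0.01428288,  1.64646132])}
top {'fx': 496.80187812559643, 'fy': 496.80187812559643, 'cx': 270.27053990369893, 'cy': 209.67088868237653, 'xyz': array([ 342.07701492,   13.13918235, 1647.82774179]), 'orientation': array([-2.99535217e+00, -1.36938493e-03, -1.54776643e+00])}
```

View pics/scene0.png

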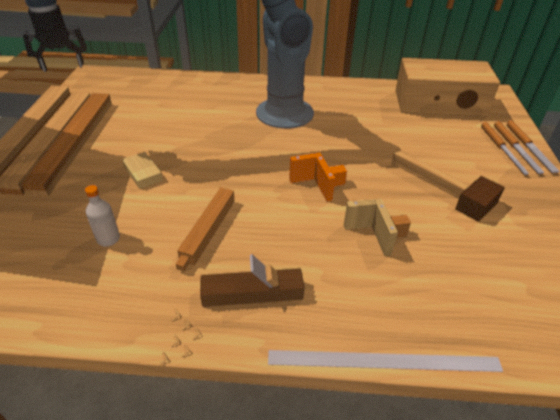

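View pics/top0.png

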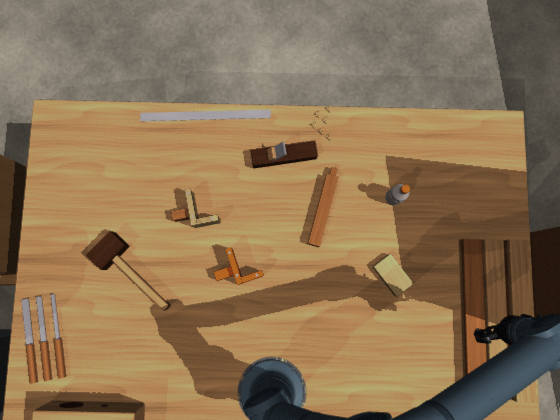

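The top view (up = +x, left = +y) shows the leg at (322,207), with its tenon at about (333,170). The plywood stop is at (195,210), with the end board running from (190,190) to (195,222), the side board to (218,220), and the brace at (180,214). The orange decoy is at (238,266), the plane at (284,154), the glue at (400,192) and the offcut at (393,273). I'll measure the leg and stop next.

```bash
cat > h.py <<'E'
import numpy as np, cv2
from scipy.spatial.transform import Rotation as R
from bench import get_obs, vision, bot
def ray(f,uv):
    uv=np.atleast_2d(uv).astype(float)
    d=np.c_[(uv[:,0]-f['cx'])/f['fx'],(uv[:,1]-f['cy'])/f['fy'],np.ones(len(uv))]
    return d@R.from_euler('xyz',f['orientation']).as_matrix().T
def onplane(f,uv,z):
    d=ray(f,uv); return f['xyz']+d*((z-f['xyz'][2])/d[:,2])[:,None]
def proj(f,p):
    p=(np.atleast_2d(p)-f['xyz'])@R.from_euler('xyz',f['orientation']).as_matrix()
    return np.c_[f['fx']*p[:,0]/p[:,2]+f['cx'],f['fy']*p[:,1]/p[:,2]+f['cy']]
E
python3 - <<'E'
from h import *
print([a for a in dir(bot) if a[0]!='_'])
for n,(u,v,w,h),(u2,v2,w2,h2) in(("top",(150,160,200,100),0*(1,) or (0,0,0,0)),("scene",(165,170,260,120),(0,0,0,0))):
    f=vision.grab_frame(n)
    c=f['color'][v:v+h,u:u+w,::-1]; s=800//w
    cv2.imwrite(f'pics/{n}_z.png',cv2.resize(c,None,fx=s,fy=s,interpolation=cv2.INTER_CUBIC)); print(n,s)
E
```

```text
['IKError', 'grasp_offset']
top 4
scene 3
```

View pics/top_z.png

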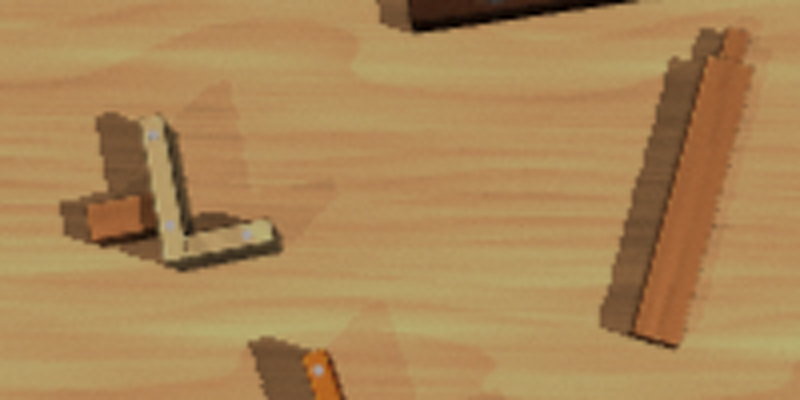

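View pics/scene_z.png

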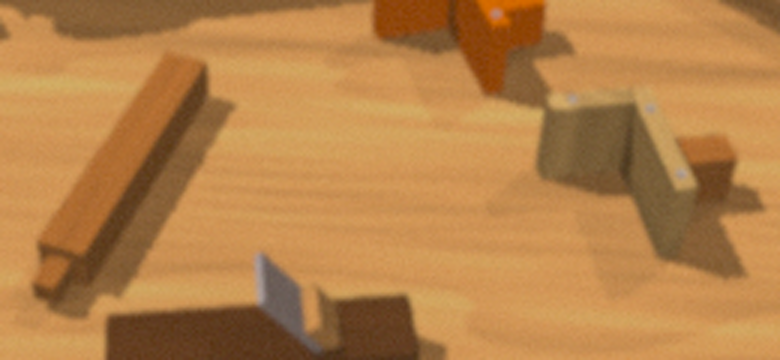

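Run:
```python
from h import *
T=vision.grab_frame("top");S=vision.grab_frame("scene")
t=lambda *p:np.array([[150+(x+.5)/4-.5,160+(y+.5)/4-.5] for x,y in p]); s=lambda *p:np.array([[165+(x+.5)/3-.5,170+(y+.5)/3-.5] for x,y in p])
np.set_printoptions(precision=1,suppress=True)
print('stop top inner corner,end-board tip inner/outer, side tip inner/outer, outer corner\n',onplane(T,t((184,236),(164,119),(142,120),(270,220),(276,237),(165,258)),80))
print('scene: inner corner, end tip inner, outer, side tip inner, outer\n',onplane(S,s((633,103),(676,190),(695,186),(548,107),(556,94)),80))
for n,f in(("top",T),("scene",S)):
    hsv=cv2.cvtColor(f['color'],cv2.COLOR_RGB2HSV); 
    for q in ([(700,200),(690,120),(650,300)] if n=='top' else [(130,160),(180,80)]):
        u=(t if n=='top' else s)(q)[0].astype(int); print(n,hsv[u[1],u[0]])
    u=(t((600,240)) if n=='top' else s((300,160)))[0].astype(int);print('bench',hsv[u[1],u[0]])
print('leg top face: shoulder L,R, foot L,R',onplane(T,t((709,57),(751,66),(635,333),(678,347)),40))
print('scene: foot far L,R, shoulder',onplane(S,s((169,54),(208,66),(40,243),(78,252)),40))
```

```text
stop top inner corner,end-board tip inner/outer, side tip inner/outer, outer corner
 [[538.7 253.   80. ]
 [632.9 273.3  80. ]
 [631.6 290.9  80. ]
 [553.1 185.2  80. ]
 [539.6 179.9  80. ]
 [520.8 267.3  80. ]]
scene: inner corner, end tip inner, outer, side tip inner, outer
 [[540.7 253.1  80. ]
 [637.3 277.   80. ]
 [631.7 291.9  80. ]
 [551.8 184.2  80. ]
 [535.3 191.4  80. ]]
top [ 12 170 159]
top [ 13 168  94]
top [ 12 168 159]
bench [ 17 126 180]
scene [ 14 179 175]
scene [ 14 185 182]
bench [ 15 146 210]
leg top face: shoulder L,R, foot L,R [[ 702.9 -168.    40. ]
 [ 696.1 -202.7   40. ]
 [ 473.  -109.5   40. ]
 [ 462.5 -144.4   40. ]]
scene: foot far L,R, shoulder [[ 467.  -140.6   40. ]
 [ 480.  -104.    40. ]
 [ 697.3 -200.6   40. ]
 [ 703.8 -170.    40. ]]
```

```bash
python3 -m inch '[0.9,1,0,0,0,-0.4,0.9,1,0,0,0,-0.4,0.9,1,0,0,0,-0.4,0.9,1,0,0,0,-0.4,0.9,1,0,0,0,-0.4,0.9,1,0,0,0,-0.4,0.9,1,0,0,0,-0.4,0.9,1,0,0,0,-0.4,0.9,1,0,0,0,-0.4,0.9,1,0,0,0,-0.4,0.9,1,0,0,0,-0.4,0.9,1,0,0,0,-0.4,0.9,1,0,0,0,-0.4,0.9,1,0,0,0,-0.4,0.9,1,0,0,0,-0.4,0.9,1,0,0,0,-0.4,0.9,1,0,0,0,-0.4,0.9,1,0,0,0,-0.4,0.9,1,0,0,0,-0.4,0.9,1,0,0,0,-0.4]' 1
python3 -m inch '[0,0.9,0,0,0,0,0,0.9,0,0,0,0,0,0.45,0,0,0,0,0,0,0,0,0,0]'
python3 - <<'E'
from h import *
f=vision.grab_frame("wrist");cv2.imwrite('pics/w1.png',f['color'][:,:,::-1]);print({k:v for k,v in f.items() if k!='color'})
o=get_obs();print(o['position'],o['eef_rot'],o['joints'])
print(proj(f,[[700,-185,40],[470.6,-124.5,40],[600,-159,0]]))
E
```

```text
clock: 2.3
position: [599.8, -203.6, 231.2]
eef_rot: [3.142, -0.0, -0.265]
wrist_force: [-0.3, -0.4, 0.5]
finger_gap: 85.7
finger_force: 0.0
clock: 2.7
position: [598.6, -157.5, 231.3]
eef_rot: [-3.141, 0.001, -0.26]
wrist_force: [-1.1, -0.5, -0.8]
finger_gap: 85.3
finger_force: 0.0
{'fx': 373.8125281155507, 'fy': 373.8125281155507, 'cx': 281.3533305423303, 'cy': 208.84707690676052, 'xyz': array([ 678.58283876, -179.08201206,  375.36529637]), 'orientation': array([ 2.81595577e+00, -3.37438253e-04, -1.83040636e+00])}
[ 598.56376229 -159.37632034  231.4288479 ] [ 3.14095055e+00  3.23662684e-05 -2.62503924e-01] [ 0.31818011  0.33267443 -0.15350996  1.6674283   0.05553801  1.14579393
 -1.68325833]
[[281.48407648  54.40584865]
 [281.85991226 302.11117809]
 [281.9771333  166.48625433]]
```

View pics/w1.png

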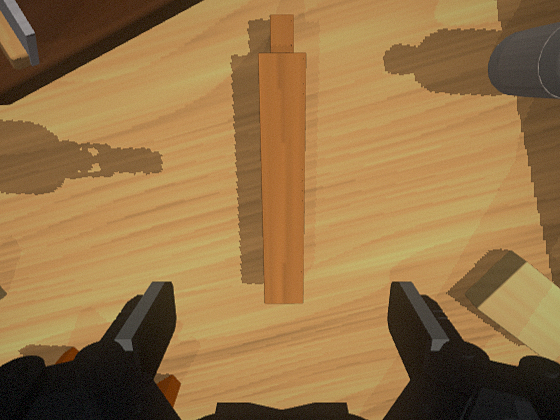

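The wrist view shows the leg within 1 mm of my estimate: shoulder at (259..306,53) and foot at (264..304,303). A half turn of the tool keeps joint 7 in range for the later steps.

```bash
python3 -m inch '[0,0,0,0,0,1,0,0,0,0,0,1,0,0,0,0,0,1,0,0,0,0,0,1,0,0,0,0,0,1,0,0,0,0,0,1,0,0,0,0,0,1,0,0,0,0,0,1,0,0,0,0,0,1,0,0,0,0,0,1,0,0,0,0,0,1,0,0,0,0,0,1,0,0,0,0,0,1,0,0,0,0,0,1,0,0,0,0,0,1,0,0,0,0,0,1,0,0,0,0,0,1,0,0,0,0,0,1,0,0,0,0,0,1,0,0,0,0,0,1]' 1
python3 -m inch '[0,0,0,0,0,1,0,0,0,0,0,1,0,0,-0.5,0,0,1,0,0,-0.5,0,0,1,0,0,-0.5,0,0,1,0,0,-0.5,0,0,1,0,0,-0.5,0,0,1,0,0,-0.5,0,0,1,0,0,-0.5,0,0,1,0,0,-0.5,0,0,1,0,0,-0.5,0,0,1,0,0,-0.5,0,0,1,0,0,-0.5,0,0,1,0,0,-0.5,0,0,1,0,0,-0.5,0,0,1,0,0,-0.5,0,0,1,0,0,-0.5,0,0,1,0,0,-0.5,0,0,1,0,0,-0.5,0,0,1,0,0,-0.5,0,0,0.27]'
python3 -c "
from h import *
o=get_obs();print(o['position'],o['eef_rot'],o['joints'])"
```

```text
clock: 4.75
position: [598.4, -162.1, 231.2]
eef_rot: [-3.142, 0.002, 1.337]
wrist_force: [-0.6, -0.7, 0.3]
finger_gap: 85.2
finger_force: 0.0
clock: 6.75
position: [598.5, -162.2, 50.6]
eef_rot: [-3.14, 0.0, 2.876]
wrist_force: [-0.3, -0.4, -0.2]
finger_gap: 85.5
finger_force: 0.0
[ 598.5403262  -162.24239157   50.60975451] [-3.13988490e+00  1.29426187e-07  2.87620906e+00] [ 0.67489044  0.62444652 -0.61198312  1.76822314  0.44847152  0.89199875
  1.16921654]
```

```bash
python3 -m inch '[0,0.05,-0.5,0,0,0,0,0.05,-0.5,0,0,0,0,0,-0.5,0,0,0,0,0,-0.4,0,0,0,0,0,-0.3,0,0,0,0,0,0,0,0,0]' 1
python3 -m inch '[0,0,0,0,0,0,0,0,0,0,0,0,0,0,0,0,0,0,0,0,0,0,0,0,0,0,0,0,0,0,0,0,0,0,0,0,0,0,0,0,0,0,0,0,0,0,0,0]' 0
python3 -m inch '[0,0,0.5,0,0,0,0,0,1,0,0,0,0,0,1,0,0,0,0,0,1,0,0,0,0,0,1,0,0,0,0,0,1,0,0,0,0,0,1,0,0,0,0,0,0.5,0,0,0]'
```

```text
clock: 7.35
position: [598.4, -157.2, 6.1]
eef_rot: [-3.141, -0.002, 2.879]
wrist_force: [-0.7, 0.3, -0.0]
finger_gap: 85.1
finger_force: 0.0
clock: 8.15
position: [600.1, -157.6, 8.1]
eef_rot: [-3.141, 0.002, 2.878]
wrist_force: [-0.0, -0.7, 5.2]
finger_gap: 38.9
finger_force: 62.9
clock: 8.95
position: [598.9, -157.2, 148.1]
eef_rot: [3.142, 0.0, 2.879]
wrist_force: [-0.1, -1.0, -3.1]
finger_gap: 38.9
finger_force: 62.2
```

```bash
python3 -m inch '[0,0.66,0,0,0,-0.7,0,0.66,0,0,0,-0.7,0,0.66,0,0,0,-0.7,0,0.66,0,0,0,-0.7,0,0.66,0,0,0,-0.7,0,0.66,0,0,0,-0.7,0,0.66,0,0,0,-0.7,0,0.66,0,0,0,-0.7,0,0.66,0,0,0,-0.7,0,0.66,0,0,0,-0.7,0,0.66,0,0,0,-0.7,0,0.66,0,0,0,-0.7,0,0.66,0,0,0,-0.7,0,0.66,0,0,0,-0.7,0,0.66,0,0,0,-0.7,0,0.66,0,0,0,-0.7,0,0.66,0,0,0,-0.7,0,0.66,0,0,0,-0.7,0,0.66,0,0,0,-0.7,0,0.66,0,0,0,-0.7]'
python3 -m inch '[0,0,0,0,0,0,0,0,0,0,0,0]'
python3 - <<'E'
from h import *
f=vision.grab_frame("wrist");cv2.imwrite('pics/w2.png',f['color'][:,:,::-1]);print({k:v for k,v in f.items() if k!='color'})
o=get_obs();print(o['position'],o['eef_rot'],o['joints'])
print(proj(f,[[539.5,253,80],[635,274.5,80],[552.5,185,80]]))
E
```

```text
clock: 10.95
position: [597.6, 106.8, 145.7]
eef_rot: [-3.138, -0.0, 1.756]
wrist_force: [0.0, 0.2, -2.4]
finger_gap: 39.4
finger_force: 62.3
clock: 11.15
position: [598.1, 106.3, 146.3]
eef_rot: [-3.139, 0.0, 1.761]
wrist_force: [0.2, -0.9, -2.7]
finger_gap: 39.1
finger_force: 62.1
{'fx': 373.8125281155507, 'fy': 373.8125281155507, 'cx': 281.3533305423303, 'cy': 208.84707690676052, 'xyz': array([583.02620128, 187.2791458 , 290.28565108]), 'orientation': array([2.81373209e+00, 1.74681972e-03, 1.90724195e-01])}
[598.48229398 105.42091293 146.41440939] [-3.13955643e+00  9.48921698e-04  1.75905585e+00] [ 0.18490451  0.44856905 -0.53183876  1.75298831  0.26298859  1.01340349
 -0.25627866]
[[217.7152528  -81.85922319]
 [426.82251672 -89.71740594]
 [224.64213167  74.62225737]]
```

View pics/w2.png

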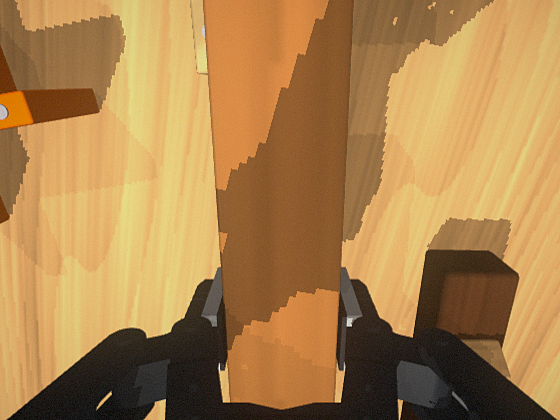

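Shown here: the leg is held above the bench, side-board tip at (197–208,74), close to the predicted position, and the mallet head at lower right. The stop's yaw is about -78°, so I'll turn +1.3° and go down.

```bash
python3 -m inch '[0,0,-0.5,0,0,0.14,0,0,-1,0,0,0.14,0,0,-1,0,0,0,0,0,-1,0,0,0,0,0,-1,0,0,0,0,0,-1,0,0,0,0,0,-0.5,0,0,0,0,0,-0.4,0,0,0,0,0,-0.2,0,0,0,0,0,0,0,0,0]'
python3 - <<'E'
from h import *
p=np.mean([get_obs()['position']]+[vision.grab_frame("top") and get_obs()['position'] for _ in range(4)],0);o=get_obs()
print(p,o['eef_rot'],o['wrist_force'])
f=vision.grab_frame("top");c=f['color'][160:260,150:350,::-1];cv2.imwrite('pics/t2.png',cv2.resize(c,None,fx=4,fy=4,interpolation=cv2.INTER_CUBIC))
E
```

```text
clock: 12.2
position: [599.3, 106.4, 15.2]
eef_rot: [-3.141, -0.0, 1.781]
wrist_force: [-0.0, -0.2, -3.9]
finger_gap: 39.3
finger_force: 62.1
[599.80614475 106.73349906  15.89232327] [3.13970476e+00 6.67822453e-05 1.78096452e+00] [-0.48779475 -0.28309472 -2.66944945]
```

View pics/t2.png

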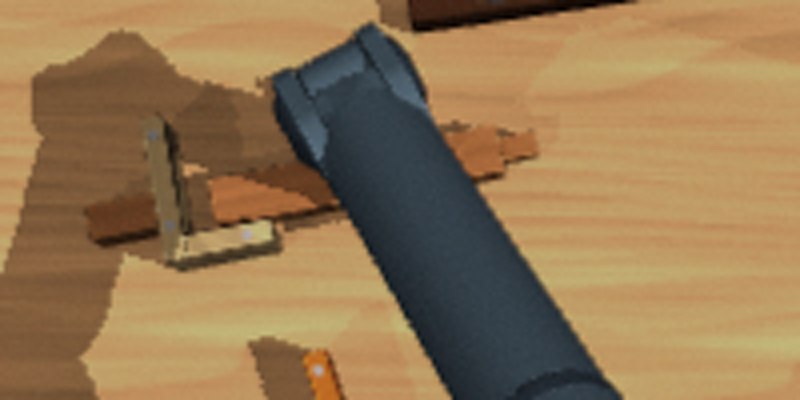

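The leg is now between the boards, with its foot at crop (210,190), near the end board (185,190), and a gap to the side board. I'll lower it and butt it in.

```bash
python3 -m inch '[0,0,-0.3,0,0,0,-0.1,0.49,0,0,0,0,-0.08,0.39,0,0,0,0,0,0,0,0,0,0]'
python3 -m inch '[-0.02,0.1,0,0,0,0,-0.02,0.1,0,0,0,0,0,0,0,0,0,0]'
python3 -m inch '[-0.02,0.1,0,0,0,0,0,0,0,0,0,0]'
```

```text
clock: 12.85
position: [594.7, 127.9, 9.5]
eef_rot: [3.141, -0.002, 1.785]
wrist_force: [-0.0, 0.5, -3.8]
finger_gap: 39.0
finger_force: 62.1
clock: 13.15
position: [594.8, 128.5, 9.3]
eef_rot: [3.142, -0.0, 1.781]
wrist_force: [-0.0, 0.2, -2.8]
finger_gap: 39.0
finger_force: 62.1
clock: 13.35
position: [594.7, 129.5, 9.3]
eef_rot: [3.141, 0.001, 1.78]
wrist_force: [0.4, -0.7, -2.6]
finger_gap: 39.1
finger_force: 62.1
```

Still free, so I'll close the side gap first (−ŷ) and then continue to the end board.

```bash
python3 -m inch '[-0.2,-0.04,0,0,0,0,-0.1,-0.02,0,0,0,0,0,0,0,0,0,0]'
python3 -m inch '[-0.05,0.0,0,0,0,0,-0.05,0,0,0,0,0,0,0,0,0,0,0]'
python3 -m inch '[-0.02,0.1,0,0,0,0,0,0,0,0,0,0]'
python3 -m inch '[-0.02,0.1,0,0,0,0,0,0,0,0,0,0]'
```

```text
clock: 13.65
position: [588.7, 128.2, 9.4]
eef_rot: [3.141, 0.001, 1.78]
wrist_force: [0.6, -0.9, -3.0]
finger_gap: 39.0
finger_force: 62.0
clock: 13.95
position: [588.7, 128.2, 9.7]
eef_rot: [3.137, 0.001, 1.779]
wrist_force: [4.8, -1.6, -6.2]
finger_gap: 39.2
finger_force: 61.7
clock: 14.15
position: [588.6, 128.1, 9.7]
eef_rot: [3.138, 0.003, 1.779]
wrist_force: [5.8, -4.3, -4.5]
finger_gap: 39.6
finger_force: 62.0
clock: 14.35
position: [588.6, 128.1, 9.7]
eef_rot: [3.139, 0.006, 1.778]
wrist_force: [4.5, -6.6, -2.6]
finger_gap: 38.8
finger_force: 62.2
```

```bash
python3 -m inch '[0,0,-0.1,0,0,0,0,0,0,0,0,0]'
python3 -m inch '[0,0,0,0,0,0,0,0,0,0,0,0,0,0,0,0,0,0,0,0,0,0,0,0,0,0,0,0,0,0,0,0,0,0,0,0]' 1
python3 -m inch '[0,0,0.3,0,0,0,0,0,0.5,0,0,0,0,0,1,0,0,0,0,0,1,0,0,0,0,0,1,0,0,0,0,0,1,0,0,0,0,0,1,0,0,0,0,0,1,0,0,0,0,0,1,0,0,0,0,0,0,0,0,0]'
python3 - <<'E'
from h import *
o=get_obs();print(o['position'],o['eef_rot'],o['joints'])
f=vision.grab_frame("scene");c=f['color'][120:300,230:530,::-1];cv2.imwrite('pics/s3.png',cv2.resize(c,None,fx=2.6,fy=2.6,interpolation=cv2.INTER_CUBIC))
E
```

```text
clock: 14.55
position: [588.6, 128.1, 8.3]
eef_rot: [3.139, 0.006, 1.777]
wrist_force: [3.9, -8.3, 0.3]
finger_gap: 39.2
finger_force: 62.6
clock: 15.15
position: [585.3, 133.4, 7.2]
eef_rot: [-3.141, -0.0, 1.781]
wrist_force: [0.5, 0.3, -0.2]
finger_gap: 85.3
finger_force: 0.0
clock: 16.15
position: [588.3, 134.1, 167.7]
eef_rot: [3.133, 0.0, 1.781]
wrist_force: [1.2, 0.3, -0.2]
finger_gap: 85.1
finger_force: 0.0
[588.29143653 134.09822643 167.68639101] [3.13349656e+00 4.33191498e-05 1.78087922e+00] [ 0.15738496  0.41308275 -0.55392145  1.75524424  0.2495202   1.03526248
 -0.27552722]
```

View pics/s3.png

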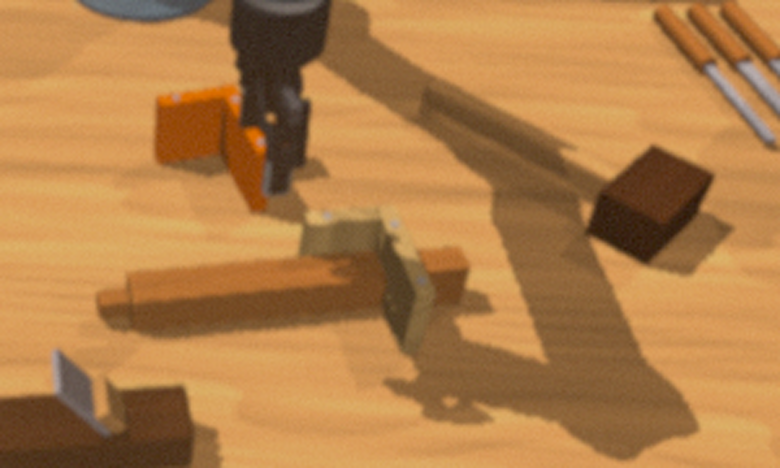

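The leg lies with its foot in the corner, at crop (385,280), its side against the side board and the hand clear. Before regripping I'll test the final tilt in free air above the corner.

```bash
python3 -m inch '[-0.1,0.49,0.2,-0.96,-0.2,0,-0.1,0.49,0.2,-0.96,-0.2,0,-0.1,0.49,0.2,-0.96,-0.2,0,-0.1,0.49,0.2,-0.96,-0.2,0,-0.1,0.49,0.2,-0.96,-0.2,0,-0.1,0.49,0.2,-0.96,-0.2,0,-0.1,0.49,0.2,-0.96,-0.2,0,-0.1,0.49,0.2,-0.96,-0.2,0,-0.1,0.49,0.2,-0.96,-0.2,0,-0.1,0.49,0.2,-0.96,-0.2,0]'
python3 -c "
from h import *
o=get_obs();print(o['joints'],R.from_euler('xyz',o['eef_rot']).as_matrix())"
python3 -m inch '[0,0,0,-0.96,-0.2,0,0,0,0,-0.96,-0.2,0,0,0,0,-0.96,-0.2,0,0,0,0,-0.96,-0.2,0]'
python3 -c "
from h import *
o=get_obs();print(o['joints'],R.from_euler('xyz',o['eef_rot']).as_matrix())"
```

```text
clock: 17.2
position: [564.9, 231.3, 202.2]
eef_rot: [-3.135, 0.788, 1.785]
wrist_force: [1.1, 0.5, -0.8]
finger_gap: 85.4
finger_force: 0.0
[-0.48630533  0.61525879 -0.40647753  1.56710514  0.80922877  1.61681545
 -0.9036043 ] [[-0.15005082  0.97811588  0.14413216]
 [ 0.6888661   0.20800298 -0.69440497]
 [-0.70918845 -0.00490828 -0.70500188]]
clock: 17.6
position: [565.1, 231.0, 201.9]
eef_rot: [-3.128, 1.102, 1.791]
wrist_force: [-0.0, 0.7, -1.0]
finger_gap: 85.2
finger_force: 0.0
[-0.62485379  0.75331333 -0.32283144  1.51263029  0.94852721  1.82337653
 -0.97468942] [[-0.09887244  0.97829     0.18213436]
 [ 0.44085511  0.20715217 -0.87334687]
 [-0.89211603 -0.00605507 -0.45176578]]
```

Tilt works to 63°. I'll use a 0.6 rad pre-tilt, so the raise ends at 0.97 rad. Next I go to the pre-grasp beyond the tenon end.

```bash
python3 -m inch '[0.12,-0.52,-0.27,0.98,0.21,0,0.12,-0.52,-0.27,0.98,0.21,0,0.12,-0.52,-0.27,0.98,0.21,0,0.12,-0.52,-0.27,0.98,0.21,0,0.12,-0.52,-0.27,0.98,0.21,0,0.12,-0.52,-0.27,0.98,0.21,0,0.12,-0.52,-0.27,0.98,0.21,0,0.12,-0.52,-0.27,0.98,0.21,0,0.12,-0.52,-0.27,0.98,0.21,0,0.12,-0.52,-0.27,0.98,0.21,0,0.12,-0.52,-0.27,0.98,0.21,0,0.12,-0.52,-0.27,0.98,0.21,0,0.12,-0.52,-0.27,0.98,0.21,0,0.12,-0.52,-0.27,0.98,0.21,0,0.12,-0.52,-0.27,0.98,0.21,0,0.12,-0.52,-0.27,0.98,0.21,0,0.12,-0.52,-0.27,0.98,0.21,0,0.12,-0.52,-0.27,0.98,0.21,0,0.12,-0.52,-0.27,0.98,0.21,0,0.12,-0.52,-0.27,0.98,0.21,0]'
python3 -m inch '[0,0,0,0.6,0.12,0,0,0,0,0.5,0.12,0,0,0,0,0,0,0]'
python3 - <<'E'
from h import *
o=get_obs();M=R.from_euler('xyz',o['eef_rot']).as_matrix();print(o['position'],o['joints'],M)
f=vision.grab_frame("wrist");cv2.imwrite('pics/w4.png',f['color'][:,:,::-1])
x=np.array([.208,-.978,0]);y=np.array([.978,.208,0]);C=np.array([541.2,255,0]);z=np.array([0,0,1])
for a in((240,0,40),(240,40,40),(0,0,40),(0,40,40),(70,0,80),(70,-18,80)):print(a,proj(f,C+a[0]*x+a[1]*y+a[2]*z)[0])
E
```

```text
clock: 19.6
position: [612.9, 22.2, 94.0]
eef_rot: [-3.136, -0.509, 1.783]
wrist_force: [0.2, -0.6, 0.8]
finger_gap: 85.6
finger_force: 0.0
clock: 19.9
position: [612.9, 22.7, 94.1]
eef_rot: [-3.135, -0.597, 1.782]
wrist_force: [-0.6, 0.3, 0.9]
finger_gap: 85.3
finger_force: 0.0
[612.90561898  22.72517525  94.07120864] [ 0.6834287   0.75721111 -0.70826701  1.63387684 -0.1172692   1.08279798
  0.35828662] [[-0.17300964  0.97705021 -0.12426003]
 [ 0.80852845  0.2129366   0.54857975]
 [ 0.56244947 -0.00555818 -0.82681298]]
(240, 0, 40) [243.74078755 286.25955738]
(240, 40, 40) [313.03780089 286.65423002]
(0, 0, 40) [254.23536589 -40.38196939]
(0, 40, 40) [307.68298127 -40.37364858]
(70, 0, 80) [246.24003799  -9.07700354]
(70, -18, 80) [216.05454885  -9.09772877]
```

View pics/w4.png

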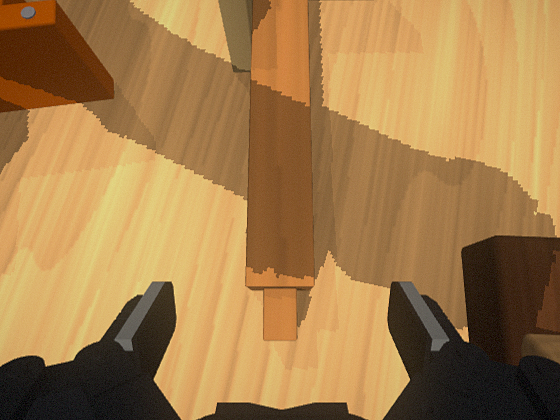

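Shoulder at (246..314,287) matches the prediction within 1 mm, and the leg lies flush beside the side board (tip at (250,70)). I'll advance and grip.

```bash
python3 -m inch '[-0.08,0.35,-0.51,0,0,0,-0.08,0.35,-0.51,0,0,0,-0.08,0.35,-0.51,0,0,0,-0.08,0.35,-0.51,0,0,0,-0.08,0.35,-0.51,0,0,0,-0.08,0.35,-0.51,0,0,0,-0.08,0.35,-0.51,0,0,0,-0.08,0.35,-0.51,0,0,0,0,0,0,0,0,0]'
python3 -m inch '[0,0,0,0,0,0,0,0,0,0,0,0,0,0,0,0,0,0,0,0,0,0,0,0,0,0,0,0,0,0,0,0,0,0,0,0,0,0,0,0,0,0,0,0,0,0,0,0]' 0
python3 - <<'E'
from h import *
np.set_printoptions(precision=3,suppress=True)
o=get_obs();print(o['position'],o['eef_rot'],o['wrist_force'])
x=np.array([.208,-.978,0]);C=np.array([541.2,255,0])
r=o['position']-C;print('corner frame',r@x,r@[.978,.208,0],r[2])
# TCP path in (x,z), rigid in leg
px,pz=r@x,r[2]-20
P=lambda t:np.array([20*np.sin(t)+px*np.cos(t)-pz*np.sin(t),20*np.cos(t)+px*np.sin(t)+pz*np.cos(t)])
ts=np.linspace(0,np.pi/2,25)
for a,b in zip(ts,ts[1:]):
    d=(P(b)-P(a))/20; print(np.round(np.r_[d[0]*x[:2],d[1]],2), P(b).round(0))
print('turn/row units',(ts[1])/.08*np.array([-.978,-.208]))
E
```

```text
clock: 20.85
position: [598.7, 80.8, 12.0]
eef_rot: [-3.134, -0.598, 1.784]
wrist_force: [0.1, 0.2, -0.1]
finger_gap: 85.2
finger_force: 0.0
clock: 21.65
position: [601.9, 77.8, 14.3]
eef_rot: [-3.139, -0.594, 1.784]
wrist_force: [-0.3, -3.8, 5.9]
finger_gap: 39.3
finger_force: 62.7
[601.895  77.788  14.339] [-3.139 -0.594  1.784] [-0.349 -3.819  5.868]
corner frame 185.93803275534603 22.49995923948784 14.339461426392429
[ 0.01 -0.06  0.61] [187.  26.]
[ 0.   -0.02  0.6 ] [188.  38.]
[-0.    0.02  0.59] [187.  50.]
[-0.01  0.06  0.58] [186.  62.]
[-0.02  0.09  0.57] [184.  73.]
[-0.03  0.13  0.55] [182.  84.]
[-0.04  0.17  0.53] [178.  95.]
[-0.04  0.21  0.51] [174. 105.]
[-0.05  0.24  0.49] [169. 115.]
[-0.06  0.28  0.47] [163. 125.]
[-0.07  0.31  0.44] [157. 133.]
[-0.07  0.35  0.41] [150. 142.]
[-0.08  0.38  0.38] [142. 149.]
[-0.09  0.41  0.35] [134. 156.]
[-0.09  0.44  0.32] [125. 163.]
[-0.1   0.46  0.28] [115. 168.]
[-0.1   0.49  0.25] [105. 173.]
[-0.11  0.51  0.21] [ 95. 177.]
[-0.11  0.53  0.17] [ 84. 181.]
[-0.12  0.55  0.13] [ 73. 183.]
[-0.12  0.56  0.09] [ 61. 185.]
[-0.12  0.57  0.05] [ 50. 186.]
[-0.12  0.58  0.01] [ 38. 186.]
[-0.13  0.59 -0.03] [ 26. 186.]
turn/row units [-0.8  -0.17]
```

Gripped, with a slight bias down and into the corner. I'll raise it in short arcs while watching the forces.

```bash
python3 -m inch '[0.01,-0.06,0.61,-0.8,-0.17,0,0,-0.02,0.6,-0.8,-0.17,0,0,0.02,0.59,-0.8,-0.17,0]'
python3 -m inch '[-0.01,0.06,0.58,-0.8,-0.17,0,-0.02,0.09,0.57,-0.8,-0.17,0,-0.03,0.13,0.55,-0.8,-0.17,0]'
python3 -c "
from h import *
o=get_obs();r=o['position']-np.array([541.2,255,0]);print(r@[.208,-.978,0],r@[.978,.208,0],r[2],o['eef_rot'])"
```

```text
clock: 21.95
position: [601.2, 76.5, 49.3]
eef_rot: [-3.137, -0.396, 1.782]
wrist_force: [0.7, -1.8, -1.0]
finger_gap: 39.0
finger_force: 61.8
clock: 22.25
position: [599.9, 82.0, 83.7]
eef_rot: [-3.136, -0.199, 1.782]
wrist_force: [1.3, -2.9, -0.9]
finger_gap: 39.3
finger_force: 61.8
181.40026992857983 21.385821526188394 83.65334957086701 [-3.13619541 -0.19870071  1.78207612]
```

```bash
python3 -m inch '[-0.04,0.17,0.5,-0.8,-0.17,0,-0.04,0.21,0.49,-0.8,-0.17,0,-0.05,0.24,0.48,-0.8,-0.17,0]'
python3 -m inch '[-0.06,0.28,0.46,-0.8,-0.17,0,-0.07,0.31,0.43,-0.8,-0.17,0,-0.07,0.35,0.41,-0.8,-0.17,0]'
python3 -c "
from h import *
o=get_obs();r=o['position']-np.array([541.2,255,0]);print(r@[.208,-.978,0],r@[.978,.208,0],r[2],o['eef_rot'])"
```

```text
clock: 22.55
position: [597.6, 94.0, 113.9]
eef_rot: [-3.136, -0.002, 1.782]
wrist_force: [-0.8, -3.1, 3.0]
finger_gap: 39.2
finger_force: 62.2
clock: 22.85
position: [594.1, 112.8, 140.8]
eef_rot: [-3.136, 0.195, 1.782]
wrist_force: [0.4, -3.2, 4.4]
finger_gap: 39.3
finger_force: 62.2
150.08307001019813 22.16346547233092 140.76029662283895 [-3.13639906  0.19533872  1.78151707]
```

```bash
python3 -m inch '[-0.08,0.38,0.38,-0.8,-0.17,0,-0.09,0.41,0.35,-0.8,-0.17,0,-0.09,0.44,0.32,-0.8,-0.17,0]'
python3 -m inch '[-0.1,0.46,0.28,-0.8,-0.17,0,-0.1,0.49,0.25,-0.8,-0.17,0,-0.11,0.51,0.21,-0.8,-0.17,0]'
python3 -c "
from h import *
o=get_obs();r=o['position']-np.array([541.2,255,0]);print(r@[.208,-.978,0],r@[.978,.208,0],r[2],o['eef_rot'])"
```

```text
clock: 23.15
position: [589.1, 137.6, 162.4]
eef_rot: [-3.137, 0.392, 1.781]
wrist_force: [0.3, -2.3, 5.1]
finger_gap: 39.0
finger_force: 62.2
clock: 23.45
position: [582.9, 167.2, 177.5]
eef_rot: [-3.137, 0.589, 1.781]
wrist_force: [0.6, -2.7, 5.7]
finger_gap: 39.4
finger_force: 62.2
94.55153149788973 22.521883549302903 177.52776440115593 [-3.13652419  0.58929421  1.78120193]
```

```bash
python3 -m inch '[-0.11,0.53,0.17,-0.8,-0.17,0,-0.12,0.55,0.13,-0.8,-0.17,0,-0.12,0.56,0.09,-0.8,-0.17,0]'
python3 -m inch '[-0.12,0.57,0.05,-0.8,-0.17,0,-0.12,0.58,0.01,-0.8,-0.17,0,0,0,0,0,0,0]'
python3 -c "
from h import *
o=get_obs();r=o['position']-np.array([541.2,255,0]);print(r@[.208,-.978,0],r@[.978,.208,0],r[2],o['eef_rot'])"
```

```text
clock: 23.75
position: [575.8, 200.4, 185.7]
eef_rot: [-3.137, 0.786, 1.781]
wrist_force: [0.5, -1.9, 5.5]
finger_gap: 39.1
finger_force: 62.2
clock: 24.05
position: [569.6, 227.0, 186.5]
eef_rot: [-3.134, 0.918, 1.788]
wrist_force: [-0.1, -0.2, 10.2]
finger_gap: 39.1
finger_force: 62.5
33.27845952123008 21.924763107922242 186.4837846776679 [-3.1341853   0.91751592  1.78847403]
```

```bash
python3 -m inch '[-0.06,0.3,0,-0.4,-0.08,0,-0.04,0.2,0,-0.36,-0.08,0,0,0,0,0,0,0]'
python3 - <<'E'
from h import *
o=get_obs();r=o['position']-np.array([541.2,255,0]);print(r@[.208,-.978,0],r@[.978,.208,0],r[2],o['eef_rot'],o['joints'])
f=vision.grab_frame("scene");c=f['color'][60:260,280:480,::-1];a=cv2.resize(c,None,fx=2,fy=2,interpolation=cv2.INTER_CUBIC)
f=vision.grab_frame("top");c=f['color'][160:260,130:230,::-1];b=cv2.resize(c,None,fx=4,fy=4,interpolation=cv2.INTER_CUBIC)
cv2.imwrite('pics/u5.png',np.hstack([a,b]))
E
```

```text
clock: 24.35
position: [568.0, 235.6, 186.4]
eef_rot: [-3.135, 0.976, 1.785]
wrist_force: [-1.0, 0.5, 9.0]
finger_gap: 39.4
finger_force: 62.4
24.514887151643354 22.196288538017008 186.36524361632632 [-3.13470201  0.97639045  1.78488699] [-0.61301052  0.71624102 -0.30538453  1.52590065  0.87810909  1.7139177
 -0.95494847]
```

View pics/u5.png

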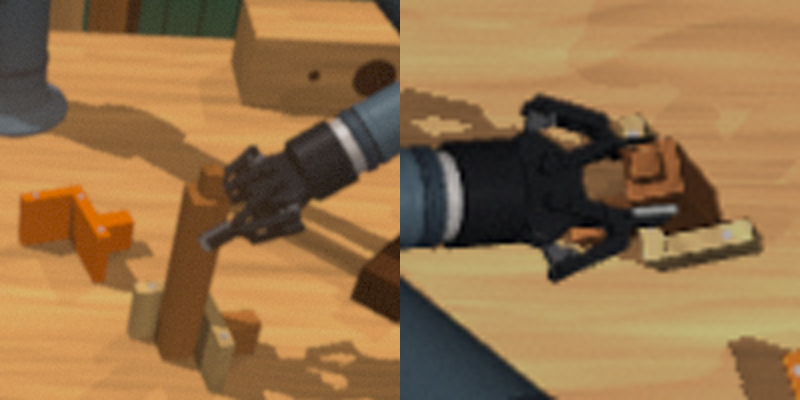

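The scene crop shows the leg upright in the corner, its foot at crop (160..196,360). The top crop shows its end at about (627..683,140..197). I've now viewed all 10 pictures, so the rest is checked with numbers, by projecting the expected standing pose.

Run:
```python
from h import *
np.set_printoptions(precision=1,suppress=True)
T=vision.grab_frame("top");S=vision.grab_frame("scene")
x=np.array([.208,-.978,0]);y=np.array([.978,.208,0]);C=np.array([540.5,254,0])
W=lambda a,b,h:C+a*x+b*y+[0,0,h]
for a,b in((0,0),(40,0),(40,40),(0,40)):
    q=proj(T,W(a,b,240))[0];q=[(q[0]-130)*4+400,(q[1]-160)*4]
    s=(proj(S,W(a,b,0))[0]-[280,60])*2; s2=(proj(S,W(a,b,240))[0]-[280,60])*2
    print((a,b),'top crop',np.array(q),'scene foot',s,'scene shoulder',s2)
print(onplane(T,[[130+(X-400)/4,160+Y/4] for X,Y in((627,143),(674,138),(683,190),(632,199))],240))
print([W(a,b,240) for a,b in((0,40),(40,40),(40,0),(0,0))])
print(onplane(S,[[280+X/2,60+Y/2] for X,Y in((160,358),(196,362))],0),[W(40,0,0),W(40,40,0)])
```

```text
(0, 0) top crop [628.3 203.4] scene foot [181.6 334.7] scene shoulder [216.4 178.7]
(40, 0) top crop [683.4 193.1] scene foot [151.1 337.4] scene shoulder [180.9 181.1]
(40, 40) top crop [674.2 139.1] scene foot [159.6 360.1] scene shoulder [191.8 203. ]
(0, 40) top crop [619.3 149.2] scene foot [190.8 357.3] scene shoulder [228.3 200.4]
[[584.3 257.  240. ]
 [588.7 223.4 240. ]
 [551.1 215.3 240. ]
 [543.7 251.5 240. ]]
[array([579.6, 262.3, 240. ]), array([587.9, 223.2, 240. ]), array([548.8, 214.9, 240. ]), array([540.5, 254. , 240. ])]
[[584.3 224.    0. ]
 [587.2 268.    0. ]] [array([548.8, 214.9,   0. ]), array([587.9, 223.2,   0. ])]
```

```bash
python3 -m inch '[-0.02,0.1,0,0,0,0,0,0,0,0,0,0]'
python3 -m inch '[-0.1,-0.02,0,0,0,0,0,0,0,0,0,0]'
python3 -c "
from h import *
o=get_obs();r=o['position']-np.array([541.2,255,0]);print(r@[.208,-.978,0],r@[.978,.208,0],r[2],o['eef_rot'],o['moment'])"
```

```text
clock: 24.75
position: [568.0, 235.8, 186.4]
eef_rot: [-3.135, 0.976, 1.782]
wrist_force: [0.5, -0.8, 8.5]
finger_gap: 39.1
finger_force: 62.2
clock: 24.95
position: [567.1, 235.6, 186.3]
eef_rot: [-3.14, 0.975, 1.779]
wrist_force: [1.4, -0.4, 6.5]
finger_gap: 39.1
finger_force: 62.0
24.379810226899348 21.34028809383525 186.30926688405802 [-3.14022828  0.97494045  1.77865979] [-0.20145215 -0.68098992  0.36331234]
```

```bash
python3 -m inch '[-0.1,-0.02,0,0,0,0,0,0,0,0,0,0]'
python3 -m inch '[-0.02,0.1,0,0,0,0,0,0,0,0,0,0]'
python3 -c "
from h import *
o=get_obs();r=o['position']-np.array([541.2,255,0]);print(r@[.208,-.978,0],r@[.978,.208,0],r[2],o['eef_rot'],o['moment'])"
```

```text
clock: 25.15
position: [566.4, 235.4, 186.4]
eef_rot: [3.137, 0.974, 1.775]
wrist_force: [4.3, -0.3, 6.1]
finger_gap: 39.4
finger_force: 62.0
clock: 25.35
position: [566.3, 235.9, 186.4]
eef_rot: [3.139, 0.977, 1.775]
wrist_force: [4.9, -2.2, 5.5]
finger_gap: 39.4
finger_force: 61.8
23.862659890684064 20.580294071011142 186.38232646497593 [3.13909613 0.9767797  1.77462764] [-0.34116192 -1.25674227  0.8671706 ]
```

Seated against both boards with light contact. Now release.

```bash
python3 -m inch '[0,0,0,0,0,0,0,0,0,0,0,0,0,0,0,0,0,0,0,0,0,0,0,0,0,0,0,0,0,0]' 0.6
python3 -m inch '[0,0,0,0,0,0,0,0,0,0,0,0,0,0,0,0,0,0,0,0,0,0,0,0,0,0,0,0,0,0]' 1
python3 -c "
from h import *
o=get_obs();r=o['position']-np.array([541.2,255,0]);print(r@[.208,-.978,0],r@[.978,.208,0],r[2],o['eef_rot'])"
```

```text
clock: 25.85
position: [562.6, 237.7, 183.3]
eef_rot: [-3.128, 0.971, 1.789]
wrist_force: [0.7, -0.0, -0.7]
finger_gap: 51.4
finger_force: 0.0
clock: 26.35
position: [563.2, 237.4, 183.9]
eef_rot: [-3.13, 0.972, 1.786]
wrist_force: [0.4, 0.1, 0.6]
finger_gap: 85.4
finger_force: 0.0
21.825244593805923 17.860703286024687 183.88974463542448 [-3.13037353  0.97151586  1.78592723]
```

Zero contact. Retreat along the tool axis.

```bash
python3 -m inch '[-0.08,0.4,0.28,0,0,0,-0.17,0.81,0.56,0,0,0,-0.17,0.81,0.56,0,0,0,-0.17,0.81,0.56,0,0,0,-0.17,0.81,0.56,0,0,0,-0.17,0.81,0.56,0,0,0,-0.17,0.81,0.56,0,0,0,-0.17,0.81,0.56,0,0,0,0,0,0,0,0,0,0,0,0,0,0,0]'
python3 - <<'E'
from h import *
np.set_printoptions(precision=1,suppress=True)
T=vision.grab_frame("top");S=vision.grab_frame("scene")
x=np.array([.208,-.978,0]);y=np.array([.978,.208,0]);C=np.array([540.5,254,0])
for n,f,z in(("top",T,cv2.imread('pics/top0.png')),("scene",S,cv2.imread('pics/scene0.png'))):
    # red-brown leg mask and changed region near the stop
    hsv=cv2.cvtColor(f['color'],cv2.COLOR_RGB2HSV)
    d=cv2.absdiff(f['color'][:,:,::-1],z).max(2)
    E=np.array([C+a*x+b*y+[0,0,h] for h in(0,240) for a in(0,40) for b in(0,40)]); q=proj(f,E); print(n,'expected corners',q.round(0).tolist())
    lo=(q.min(0)-25).astype(int);hi=(q.max(0)+25).astype(int)
    m=((hsv[:,:,1]>150)&(hsv[:,:,0]<16)).astype(np.uint8)*(d>15)
    k=np.zeros_like(m);k[lo[1]:hi[1],lo[0]:hi[0]]=m[lo[1]:hi[1],lo[0]:hi[0]]
    k=cv2.morphologyEx(k,cv2.MORPH_OPEN,np.ones((3,3),np.uint8))
    for c in cv2.findContours(k,0,2)[0]:
        if cv2.contourArea(c)>40: print(cv2.contourArea(c),cv2.boundingRect(c),cv2.minAreaRect(c))
    # bystanders: large pixel changes far from arm
    for name,p,r in(('plane',(284,154) if n=='top' else (252,285),30),('glue',(400,192) if n=='top' else (102,218),18),('offcut',(393,273) if n=='top' else (142,170),18),('mallet',(107,250) if n=='top' else (480,198),22)):
        print(name,(d[p[1]-r:p[1]+r,p[0]-r:p[0]+r]>40).sum(),end=' ')
    print()
E
```

```text
clock: 27.35
position: [537.5, 359.5, 267.9]
eef_rot: [-3.131, 0.971, 1.787]
wrist_force: [-0.8, -0.5, 0.4]
finger_gap: 85.5
finger_force: 0.0
top expected corners [[199.0, 221.0], [197.0, 210.0], [211.0, 219.0], [209.0, 207.0], [187.0, 211.0], [185.0, 197.0], [201.0, 208.0], [199.0, 195.0]]
327.0 (186, 196, 23, 22) ((197.2000274658203, 206.60000610351562), (21.582042694091797, 21.333972930908203), 82.87498474121094)
plane 0 glue 0 offcut 146 mallet 771 
scene expected corners [[371.0, 227.0], [375.0, 239.0], [356.0, 229.0], [360.0, 240.0], [388.0, 149.0], [394.0, 160.0], [370.0, 151.0], [376.0, 162.0]]
100.0 (357, 229, 20, 11) ((366.5, 234.0), (10.0, 19.0), 90.0)
54.5 (392, 218, 15, 7) ((399.0, 221.0), (6.0, 14.0), 90.0)
1379.0 (359, 146, 33, 83) ((375.7724304199219, 187.9859619140625), (24.584640502929688, 84.62213134765625), 12.994616508483887)
plane 0 glue 0 offcut 184 mallet 194
```

The leg stands where expected: top-view box 186–209 × 196–218, against 185–211 × 195–221 predicted. The plane and glue pixels are unchanged. The pixel changes around the offcut and mallet look like arm occlusion and shadow, since the arm never went near either. Handing in.

```bash
python3 -c "
from bench import workorder
print(workorder.hand_in())"
```

```text
the job is handed in; nothing more can be done
None
```

The job is handed in at about 27 s of the 64 s: the leg was laid in the corner, let go, regripped and raised on its foot, and it stands free, tenon up, pressed against both boards by contact. Camera checks put it within about 3 mm; I did not see a verdict, and I took the changed pixels near the offcut and mallet for the arm's shadow.

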